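# Square a pipe flange against the fence and stop

## Task

The square flange lying on the bench has to be set in the corner of the fixture, ready for marking out. With the fingertips or the outside of the fingers, push it across the bench until one edge of its plate lies flat against the long angle-iron fence, then slide it along the fence until it butts against the small stop block, still flat against the fence. Push only on the square plate: do not grip, lift or tip the flange, do not touch its threaded stub, and leave the other three fittings where they are.

Things in the scene. Friction and masses are not known exactly. Their poses are not given: they have to be found in the camera images.
- flange: The work piece, loose: a plain steel plate 96 x 96 mm, 10 mm thick, edges parallel to its own x and y, with a threaded pipe stub standing in its middle. 0.6 to 0.96 kg, lies flat on the bench. Origin: centre of the plate's underside (bench level); z up. It starts in front of the fence (on its -x side), turned up to about 30 degrees from it, near the middle of the fence's length.
- stub: The threaded stub, fixed upright in the middle of the square flange, not to be touched: 35 mm across, 35 mm tall, its top 45 mm above the bench. Origin: centre of its foot, on the plate's upper face, 10 mm above the plate's underside.
- fence: Fixed dark angle-iron bar, 440 mm long along its own y, upright leg 30 mm tall and 6 mm thick. Its origin is at bench level in the middle of the flat guiding face; the face looks to its own -x (roughly to the robot), lies in the plane x = 0 of this frame, and the metal is on the +x side, up to 34 mm back (low foot with bolt heads, under 15 mm tall). z up.
- stop: Fixed steel stop block at one end of the fence, on the guiding side, either the +y or the -y end: 40 mm along its own x, 30 mm along its own y, 25 mm tall, with a screw head on top to 32 mm. Axes parallel to the fence's. Origin: centre of its underside, 22 mm in front of the guiding face and about 170 mm from the fence's middle. The flange butts against its flat side that looks to the fence's middle, 15 mm from its origin.
- coupling: Bystander: loose upright copper pipe coupling, 42 mm across, 34 mm tall, near the other end of the fence. Origin: centre of its underside.
- round_flange: Bystander: loose round steel flange, 76 mm across, 10 mm thick, with a 34 mm thick stub, 40 mm tall in all. Origin: centre of its underside.
- reducer: Bystander: loose brass hexagon fitting, 42 mm across, 38 mm tall. Origin: centre of its underside.
There are look-alikes about, which are no part of the job. What is shaped like the flange but red or turquoise is not meant.

How it is judged:
On the way, in this order (a step that is already met when the one before it is completed fails the run):
1. one edge of the square plate lies flat against the fence (x of flange in the frame of fence between -0.052 and -0.044 m and (angle between the x axis of flange and the x axis of fence, either way round below 0.05 rad or angle between the x axis of flange and the y axis of fence, either way round below 0.05 rad)), for 0.1 s.
2. the plate butts against the stop block, still against the fence (all of step 1 and ((y of flange in the frame of stop between -0.067 and -0.06 m and y of stop in the frame of fence above 0 m) or (y of flange in the frame of stop between 0.06 and 0.067 m and y of stop in the frame of fence below 0 m))), for 0.1 s.
At the end, for the whole second after the job is handed in: The flange lies flat on the bench at rest, its plate within 3 mm of the fence face and within 3 mm of the stop block's inner side, square to the fence within 2 degrees (x of flange in the frame of fence between -0.051 and -0.044 m and (angle between the x axis of flange and the x axis of fence, either way round below 0.035 rad or angle between the x axis of flange and the y axis of fence, either way round below 0.035 rad) and ((y of flange in the frame of stop between -0.066 and -0.06 m and y of stop in the frame of fence above 0 m) or (y of flange in the frame of stop between 0.06 and 0.066 m and y of stop in the frame of fence below 0 m)) and linear speed of flange below 0.01 m/s and height (world z) of flange below 0.004 m and angle between flange's own z axis and vertical below 0.05 rad); the robot touches nothing.
It fails at once if the flange is lifted or tipped (height (world z) of flange above 0.006 m or angle between flange's own z axis and vertical above 0.12 rad).
It fails at once if the robot touches the threaded stub (contact force between any of the fingers, the arm and stub above 0.5 N).
It fails at once if another fitting is moved more than 10 mm (distance of any of coupling, round_flange, reducer from where it was at the start of the episode above 0.01 m).
It also fails if it takes over 58 s, if anything falls off the work surface, if the arm or the gripper's body presses on something with over 40 N, if the wrist force passes 120 N, or if a joint passes its speed limit or range.

## Robot

A 7-joint arm with a two-finger parallel gripper is mounted at the origin on the work surface. World frame = base frame: x ahead of the robot, y to its left, z up, the work surface at z = 0. Lengths are in m, angles in rad, forces in N, time in s.
With the tool pointing down it reaches from about 0.4 to 0.85 m from the base axis. Payload 10.4 kg.
Tool frame: the origin (TCP) lies on the centre line of the jaws, within the pads' length; the fingertips stand 8 mm ahead of it and the grasp point (between the pads) lies 11 mm behind it; z points along the fingers, y is the line along which they close (so a half turn about z gives the same grasp; the last joint's range is limited). The gripper opens to 87 mm and grips with 3 to 60 N. Pads are 19 mm wide; open, the fingers measure 117 mm over their backs; the gripper's body (75 mm by 190 mm) begins 51 mm behind the grasp point.
Start: joints at [-1.197, 0.332, -0.065, 1.46, 0.022, 1.35, -0.088], TCP at [0.242, 0.576, 0.231] pointing down, gripper open.
Joint ranges: [-2.6, 2.6], [-0.5, 2.12], [-1.47, 1.34], [0.16, 2.42], [-1.27, 4.41], [0.06, 2.06], [-2.6, 2.6]. Speed limits (rad/s): [2.22, 2.22, 2.79, 2.79, 3.14, 3.14, 3.14].

## Interface

Orientations are given as a unit quaternion [w, x, y, z].
In Python, from rig import ctrl, imaging, order gives the robot as it stands.
- The arm moves only by the tool play_rows, never from a script. Its argument "targets" is a list of rows, each a list of 5 numbers: the shift along the tool's x, y, z scaled (see below), then the turn about the tool's z scaled (see below), then the closure, from 0 (fully open) to 1 (shut). A call has 1 to 12 rows; each row is the pose to reach, as a shift and turn from the pose commanded when the call began, along the tool's axes at that moment, turning the shorter way round; what a row does not reach only later rows make up. The controller multiplies each number of a shift by 50 cm and each number of a turn by 180 degrees. A row lasts 1/8 s, in which the tool goes at most 62.5 mm and 10.7 degrees, less where a joint would pass 70% of its speed; a pose out of reach is approached as far as the arm can. A call with a number of a shift or a turn outside -1 to 1 is refused whole. A call with a gripper value outside its range is refused whole. The fingers move at their own pace and stop on an object; "squeeze" is the grip in N (left out, the last holds). Time passes only in rows, so rows that repeat a pose let the fingers close. It gives the time, the measured TCP pose, the force, the opening and the grip force at its end, in the units of the state.
- ctrl.observe(): the state, without advancing time (a new reading comes with each control period).
- imaging.grab_frame(name): name is "side" or "top" or "wrist"; returns a dict with "image" (480x640x3 uint8, blue, green, red), "camera_matrix" (3x3 intrinsics, pixels), "extrinsics" (4x4, takes a point from camera to world coordinates). Camera axes: x right, y up, looking along -z (the intrinsics and any distortion apply to the point x, -y, -z); pixel columns grow to the right and rows downward; lengths in m; the calibration is good to about 2 mm. A picture is of the moment at which its call begins. There is no depth.
- order.job_done(): hands the job in; it is judged then, once.
The state is a dict: "time_s": time; "qpos": joint angles; "qvel": joint speeds; "joint_efforts": joint torques, N m; "tool_pos": TCP position; "ee_rot": TCP orientation; "force": force on the tool from outside, world axes, zero at the start; "wrist_torque": the same for the moment, N m; "gripper_width": finger opening in m; "grasp_force": force on a finger pad.
Only numpy, scipy, OpenCV 4.12 (cv2) and the standard library are available. Lean on these libraries where they do the work, as an engineer would, in place of code of your own. Each camera call takes 0.05 s, during which the arm holds its last target. There are 200 camera calls.

## Working session

There is one attempt and no reset: what is moved stays moved. The work goes in short steps, Python scripts to look and compute and a tool call to move; the robot and the scene stay as the last step left them, time stands still between calls to the robot, and variables do not carry over. Pictures are saved under pics/ and viewed, at most 10 in all, crops included, and the job is handed in when it is done.

Besides the shell and the picture viewer there is one more tool, called after "Emit:" by a JSON object that holds its "fn" and its "kwargs", one argument or row to a line. play_rows: Moves the arm, as the interface text tells. Shifts and turns lie within -1 to 1; 1 stands for 50 cm of shift or 180 degrees of turn. Its arguments: {"type":"object","properties":{"targets":{"type":"array","items":{"type":"array","items":{"type":"number","minimum":-1,"maximum":1}}},"squeeze":{"type":"number"}},"required":["targets"]}

```bash
mkdir -p pics && ls && cat > h.py <<'E'
import numpy as np, cv2
from rig import ctrl, imaging, order
def grab(n,fn=None):
    f=imaging.grab_frame(n)
    if fn: cv2.imwrite('pics/'+fn,f['image'])
    np.savez('pics/%s.npz'%n,**{k:np.array(v) for k,v in f.items() if k in('image','camera_matrix','extrinsics')})
    return f
def load(n): return dict(np.load('pics/%s.npz'%n))
def ray(f,uv):
    K=np.array(f['camera_matrix']);T=np.array(f['extrinsics'])
    uv=np.atleast_2d(np.array(uv,float))
    d=np.c_[uv,np.ones(len(uv))]@np.linalg.inv(K).T*[1,-1,-1]
    return T[:3,3],d@T[:3,:3].T
def plane(f,uv,z):
    o,d=ray(f,uv); return (o+d*((z-o[2])/d[:,2])[:,None])[:,:2]
def proj(f,P):
    T=np.array(f['extrinsics']);p=(np.atleast_2d(P)-T[:3,3])@T[:3,:3]*[1,-1,-1]
    q=p@np.array(f['camera_matrix']).T; return q[:,:2]/q[:,2:]
E
python3 - <<'E'
from h import *
f=grab('top','top0.png');print(f.keys());print(f['extrinsics'],f['camera_matrix'])
f=grab('side','side0.png');print(f['extrinsics'])
print(ctrl.observe())
E
```

```text
pics
dict_keys(['image', 'camera_matrix', 'extrinsics'])
[[-0.00457967  0.97995014 -0.19919025  0.27451317]
 [-0.99992778 -0.00670099 -0.00997692 -0.02766304]
 [-0.01111166  0.19913017  0.97991005  1.0404672 ]
 [ 0.          0.          0.          1.        ]] [[585.58102468   0.         316.3612297 ]
 [  0.         585.58102468 238.15719863]
 [  0.           0.           1.        ]]
[[ 0.90825151  0.31696308 -0.27315489  0.21247414]
 [-0.41833807  0.70115155 -0.57739047 -0.58920452]
 [ 0.00851151  0.63868686  0.76941968  0.80851597]
 [ 0.          0.          0.          1.        ]]
{'time_s': 0.1, 'qpos': array([-1.19661186,  0.33281547, -0.06467395,  1.46088223,  0.02158175,
        1.34987409, -0.08849487]), 'qvel': array([ 0.00211389, -0.00117755,  0.00192139, -0.00236566, -0.00061675,
        0.00076514, -0.00058051]), 'joint_efforts': array([ 1.77591170e-03, -6.24549580e+01,  2.49464106e-02, -3.90718746e+01,
       -6.14426821e-02,  3.64348583e-02,  2.06603750e-05]), 'tool_pos': array([0.24141439, 0.57612436, 0.22981728]), 'ee_rot': array([-1.02717837e-04,  1.97095165e-01,  9.80384151e-01, -6.34095290e-04]), 'force': array([ 0.18728638, -0.24362416,  0.32267796]), 'wrist_torque': array([-0.03508858,  0.00168347, -0.02137558]), 'grasp_force': 0.0, 'gripper_width': 0.08698573602980868}
```

View pics/top0.png

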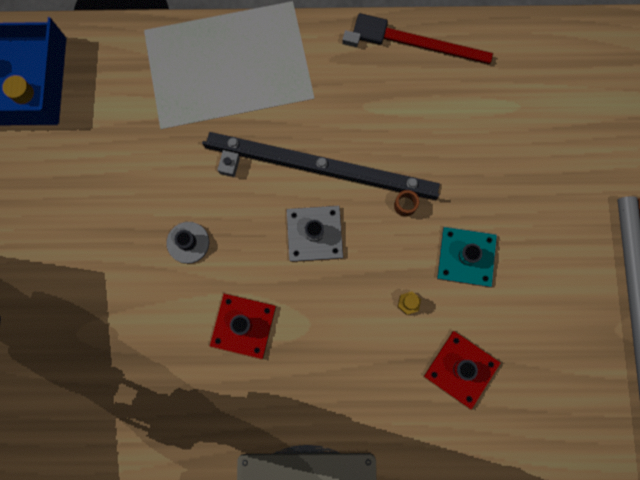

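View pics/side0.png

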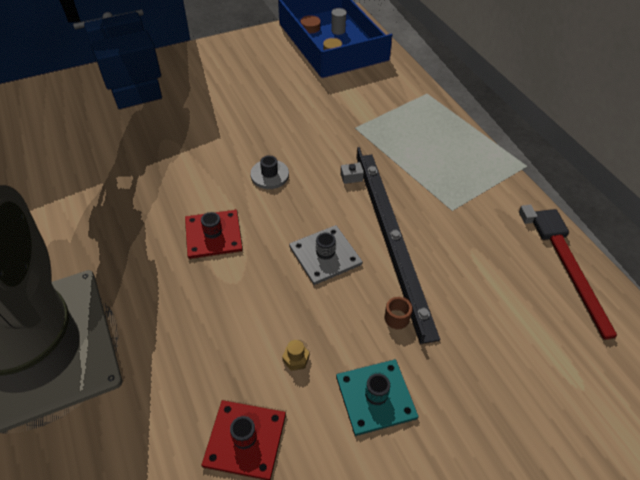

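The top view shows the grey square flange at px (315,233). Look-alikes are red (243,326), red (463,370), turquoise (468,256) and the round flange (188,242). The description fits only the grey square. The fence runs (207,140)–(438,190), the stop is at (228,162) (the +y end), the coupling at (406,203) and the reducer at (411,302). The side view agrees. I'll make one close crop to check the choice.

```bash
python3 - <<'E'
from h import *
f=load('top');im=f['image'];c=im[120:280,170:450]
cv2.imwrite('pics/crop1.png',cv2.resize(c,None,fx=2.8,fy=2.8,interpolation=cv2.INTER_CUBIC))
def grey(im):
    hsv=cv2.cvtColor(im,cv2.COLOR_BGR2HSV);return ((hsv[...,1]<45)&(hsv[...,2]>75)).astype(np.uint8)
for n,seed in(('top',(298,240)),('side',(345,258))):
    f=load(n);im=f['image'];m=cv2.morphologyEx(grey(im),cv2.MORPH_CLOSE,np.ones((3,3)))
    k,l,s,ce=cv2.connectedComponentsWithStats(m)
    for i in range(1,k):
        if s[i,4]>80: print(n,s[i],ce[i].round(1))
    i=l[seed[1],seed[0]]
    cn=max(cv2.findContours((l==i).astype(np.uint8),cv2.RETR_EXTERNAL,cv2.CHAIN_APPROX_NONE)[0],key=cv2.contourArea)
    h=cv2.convexHull(cn)
    q=cv2.approxPolyN(h,4) if hasattr(cv2,'approxPolyN') else cv2.approxPolyDP(h,6,True)
    q=q.reshape(-1,2); P=plane(f,q,.01);print(n,q.tolist(),P.round(4).tolist(),P.mean(0),np.linalg.norm(P-np.roll(P,1,0),axis=1))
    r=plane(f,h.reshape(-1,2),.01).astype(np.float32);print(cv2.minAreaRect(r))
E
```

```text
top [  144     0   170   129 15454] [227.6  64.3]
top [343  31  17  12 145] [351.   36.3]
top [218 151  20  23 232] [226.7 161.9]
top [ 620  197   20  166 1624] [632.7 256.2]
top [ 287  206   56   55 1978] [311.6 233.1]
top [167 222  40  41 756] [184.2 242.4]
top [ 238  456  101   24 1195] [272.6 471.7]
top [[342, 257], [289, 261], [286, 209], [339, 205]] [[0.4494, -0.0627], [0.4428, 0.0318], [0.5384, 0.0377], [0.5451, -0.0586]] [ 0.49391181 -0.01295224] [0.09585106 0.09476407 0.09578601 0.09649913]
((0.4940524399280548, -0.01325032114982605), (0.0954420268535614, 0.09588418155908585), 3.5073354244232178)
side [  353     0   287   289 14392] [448.6 133.7]
side [332   8  14   8  93] [338.5  11.7]
side [251 161  15  25 222] [257.3 174.2]
side [277 161  12  21 173] [282.3 171.1]
side [341 162  22  14 158] [351.7 169. ]
side [521 205  16  13 131] [528.7 211. ]
side [ 290  226   72   56 1538] [323.9 253.2]
side [  52  271   40  120 1709] [ 77.9 309.1]
side [418 308  12  11  84] [423.2 312.2]
side [[362, 261], [313, 282], [288, 243], [336, 225]] [[0.5412, -0.0592], [0.4457, -0.0649], [0.4402, 0.0307], [0.5361, 0.034]] [ 0.49080629 -0.01485463] [0.09333922 0.09563507 0.09583057 0.09591612]
((0.4909277856349945, -0.015107423067092896), (0.09538564831018448, 0.09581789374351501), 3.17531418800354)
```

View pics/crop1.png

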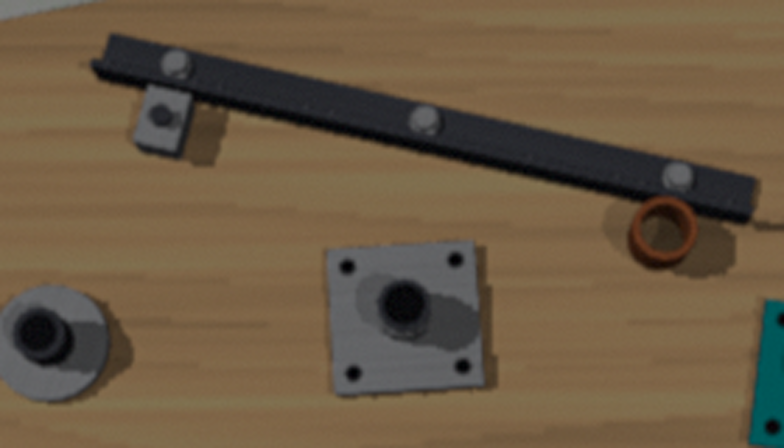

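The crop confirms the grey square plate with the black stub. The fence's darker front face and the stop block (crop px 165,120) are visible. Next I'll fit the fence face and the stop.

```bash
python3 - <<'E'
from h import *
def band(n,poly,th):
    f=load(n);im=f['image'];v=cv2.cvtColor(im,cv2.COLOR_BGR2HSV)
    m=((v[...,2]<th)).astype(np.uint8)
    z=np.zeros_like(m);cv2.fillPoly(z,[np.array(poly)],1);return f,m&z
from numpy.polynomial import polynomial as Pn
# top: columns, lowest dark pixel
for th in (55,65,75):
    f,m=band('top',[(245,130),(390,165),(390,195),(245,165)],th)
    c=np.arange(250,385);r=np.array([np.flatnonzero(m[:,u]).max()+.5 for u in c])
    vx=cv2.fitLine(np.c_[c,r].astype(np.float32),cv2.DIST_HUBER,0,.01,.01).ravel()
    uv=[[u,vx[3]+(u-vx[2])*vx[1]/vx[0]] for u in(250,385)]
    P=plane(f,uv,0);d=P[1]-P[0];print('top',th,P,np.degrees(np.arctan2(d[0],-d[1])))
    f,m=band('side',[(360,185),(385,185),(425,300),(385,300)],th)
    rr=np.arange(190,295);c=np.array([np.flatnonzero(m[v]).min()-.5 for v in rr])
    vx=cv2.fitLine(np.c_[c,rr].astype(np.float32),cv2.DIST_HUBER,0,.01,.01).ravel()
    uv=[[vx[2]+(v-vx[3])*vx[0]/vx[1],v] for v in(190,295)]
    P=plane(f,uv,0);d=P[1]-P[0];print('side',th,P,np.degrees(np.arctan2(d[0],-d[1])))
# fence ends (top)
f,m=band('top',[(195,125),(450,165),(450,210),(195,160)],65)
ys,xs=np.nonzero(m);print(xs.min(),xs.max(),ys[xs==xs.min()],ys[xs==xs.max()])
# stop, coupling etc.
f=load('top');hsv=cv2.cvtColor(f['image'],cv2.COLOR_BGR2HSV)
st=((hsv[...,1]<60)&(hsv[...,2]>75)).astype(np.uint8);z=np.zeros_like(st);z[150:176,214:244]=1;st&=z
cn=max(cv2.findContours(st,0,cv2.CHAIN_APPROX_NONE)[0],key=cv2.contourArea)
b=cv2.boxPoints(cv2.minAreaRect(cn));print('stop px',b.tolist(),plane(f,b,.025))
for nm,uv,z in(('coup',(406,203),.034),('round',(188,242),.01),('red',(411,302),.038)):print(nm,plane(f,uv,z))
E
```

```text
top 55 [[ 0.63943516  0.10616811]
 [ 0.57843843 -0.14397008]] -13.704241748148965
side 55 [[ 0.63481782  0.09823282]
 [ 0.57516118 -0.14503486]] -13.778755612190409
top 65 [[ 0.63918589  0.10616362]
 [ 0.57817138 -0.14396263]] -13.708713251086326
side 65 [[ 0.63483313  0.09822593]
 [ 0.57497158 -0.14494887]] -13.82934681084437
top 75 [[ 0.63884602  0.1061575 ]
 [ 0.57779264 -0.14395206]] -13.7179977484679
side 75 [[ 0.63430299  0.09846472]
 [ 0.57479121 -0.14486707]] -13.743083925153265
203 439 [141 142 143 144 145] [184 185 186 187]
stop px [[216.81130981445312, 169.66036987304688], [222.50942993164062, 149.71697998046875], [237.3018798828125, 153.94338989257812], [231.603759765625, 173.88677978515625]] [[0.6091234  0.16291917]
 [0.64717886 0.15359443]
 [0.63881914 0.12631181]
 [0.60089036 0.13581016]]
coup [[ 0.5416057  -0.17660144]]
round [[0.47850848 0.21364893]]
red [[ 0.36603788 -0.17841635]]
```

Emit:
{"fn": "play_rows", "kwargs": {
  "targets": [
    [-0.756, -0.919, 0.1, -0.05, 0.3],
    [-0.756, -0.919, 0.1, -0.05, 0.3],
    [-0.756, -0.919, 0.1, -0.05, 0.3],
    [-0.756, -0.919, 0.1, -0.05, 0.3],
    [-0.756, -0.919, 0.1, -0.05, 0.3],
    [-0.756, -0.919, 0.1, -0.05, 0.3],
    [-0.756, -0.919, 0.2, -0.05, 0.3],
    [-0.756, -0.919, 0.26, -0.05, 0.3],
    [-0.756, -0.919, 0.26, -0.05, 0.3],
    [-0.756, -0.919, 0.26, -0.05, 0.3],
    [-0.756, -0.919, 0.26, -0.05, 0.3],
    [-0.756, -0.919, 0.26, -0.05, 0.3]
  ]
}}

```text
time_s: 1.6
tool_pos: [0.4124, 0.0069, 0.1005]
ee_rot: [-0.0, 0.12, 0.993, 0.0]
force: [0.1, 0.1, 0.6]
gripper_width: 0.0609
grasp_force: 0.0
```

Emit:
{"fn": "play_rows", "kwargs": {
  "targets": [
    [0, 0, 0.1, 0, 0.3],
    [0, 0, 0.16, 0, 0.3],
    [0, 0, 0.176, 0, 0.3],
    [0, 0, 0.176, 0, 0.3],
    [0, 0, 0.176, 0, 0.3]
  ]
}}

```text
time_s: 2.22
tool_pos: [0.4136, 0.0071, 0.0137]
ee_rot: [0.001, 0.119, 0.993, 0.001]
force: [0.1, 0.4, 0.2]
gripper_width: 0.061
grasp_force: 0.0
```

```bash
python3 - <<'E'
from h import *
f=grab('side');g=grab('wrist')
cv2.imwrite('pics/both.png',cv2.hconcat([cv2.resize(f['image'][150:330,190:430],(400,300)),cv2.resize(g['image'],(400,300))]))
print(ctrl.observe()['tool_pos'],ctrl.observe()['force'])
E
```

```text
[0.41338154 0.00696389 0.01353245] [-0.30696539 -0.29705944  0.67475238]
```

View pics/both.png

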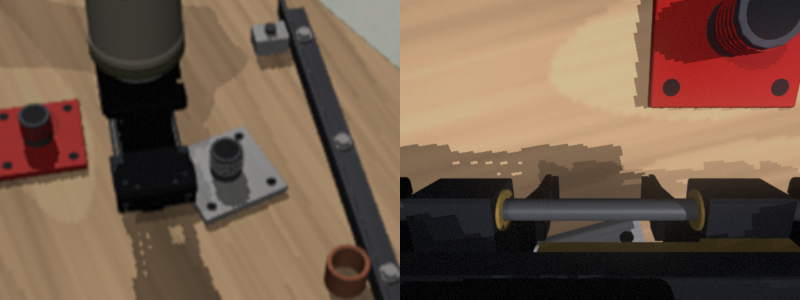

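The gripper is low behind the plate: the flange corner sits just ahead of the fingers (crop px 200,190) and the stub is clear. I'll start pushing towards the fence.

Emit:
{"fn": "play_rows", "kwargs": {
  "targets": [
    [-0.012, 0, 0.003, 0, 0.3],
    [-0.024, 0, 0.003, 0, 0.3],
    [-0.036, 0, 0.003, 0, 0.3],
    [-0.048, 0, 0.003, 0, 0.3],
    [-0.06, 0, 0.003, 0, 0.3],
    [-0.072, 0, 0.003, 0, 0.3],
    [-0.084, 0, 0.003, 0, 0.3],
    [-0.096, 0, 0.003, 0, 0.3],
    [-0.108, 0, 0.003, 0, 0.3],
    [-0.12, 0, 0.003, 0, 0.3],
    [-0.13, 0, 0.003, 0, 0.3],
    [-0.13, 0, 0.003, 0, 0.3]
  ]
}}

```text
time_s: 3.82
tool_pos: [0.476, -0.0095, 0.0109]
ee_rot: [0.0, 0.12, 0.993, -0.0]
force: [-1.0, 0.3, -1.5]
gripper_width: 0.0608
grasp_force: 1.5
```

```bash
cat >> h.py <<'E'
N=np.array([.9715,-.237]);Tt=np.array([.237,.9715])
def look(fn):
    a=grab('top')['image'];b=grab('side')['image']
    cv2.imwrite('pics/'+fn,cv2.hconcat([cv2.resize(a[120:270,190:450],(520,300)),cv2.resize(b[140:320,250:450],(333,300))])[:,:800])
    s=ctrl.observe();p=s['tool_pos'];print('n,t,z',p[:2]@N,p[:2]@Tt,p[2],s['force'])
E
python3 -c "
from h import *
look('p1.png')"
```

```text
n,t,z 0.46463527165027657 0.1037134087562912 0.011002882408594738 [-1.56589765  0.01134665 -1.42669961]
```

View pics/p1.png

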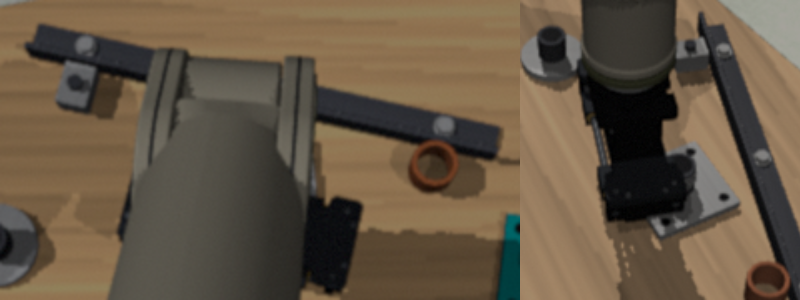

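```bash
python3 - <<'E'
from h import *
f=load('side');P=plane(f,[(334,281),(382,263),(355,228)],.01);print(P@N,P@Tt)
for a,b in((0,1),(2,1)):
    d=P[b]-P[a];print(np.linalg.norm(d),np.degrees(np.arctan2(d[1],d[0])))
E
```

```text
[0.48351519 0.57273475 0.54508742] [0.03805488 0.06011776 0.14665574]
0.09190788210638175 0.18020590329186922
0.09084795251274885 -85.99193116711328
```

The corner of the plate slipped between the fingers and the plate barely turned. I'll back off, close the gripper and use the closed fingers to turn it first.

Emit:
{"fn": "play_rows", "kwargs": {
  "targets": [
    [0.035, 0, 0, 0, 0.3],
    [0.07, 0, 0, 0, 0.3],
    [0.07, 0, 0, 0, 1],
    [0.07, 0.046, 0, 0, 1],
    [0.07, 0.046, 0, 0, 1],
    [0.07, 0.046, 0, 0, 1]
  ]
}}

```text
time_s: 4.68
tool_pos: [0.4477, 0.0212, 0.0111]
ee_rot: [0.0, 0.12, 0.993, -0.0]
force: [0.3, -0.8, 0.3]
gripper_width: 0.0289
grasp_force: 0.0
```

```bash
python3 -c "
from h import *
look('p2.png')
f=load('side');cv2.imwrite('pics/p2.png',cv2.resize(f['image'][150:310,270:430],(600,600),interpolation=cv2.INTER_CUBIC));print(ctrl.observe()['gripper_width'])"
```

```text
n,t,z 0.42966434426403477 0.12646793980280524 0.011065759974535032 [-0.60348171 -0.99384256 -0.12699591]
0.020793533168972114
```

View pics/p2.png

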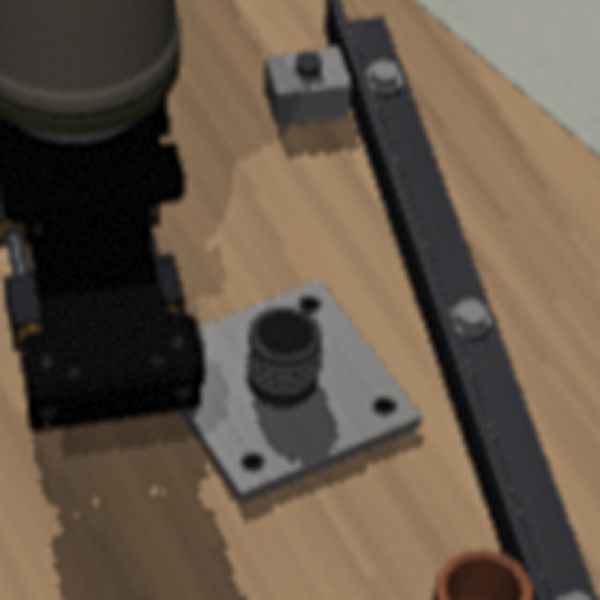

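```bash
python3 - <<'E'
from h import *
f=load('side');P=plane(f,[(334,281.6),(382.3,260.7),(355.9,225.7)],.01);print(P@N+.0012,P@Tt+.0013)
c=(P[0]+P[2])/2;print('c',c@N+.0012,c@Tt+.0013)
for a,b in((0,1),(2,1)):
    d=P[b]-P[a];print(np.linalg.norm(d),np.degrees(np.arctan2(d@Tt,d@N)))
E
```

```text
[0.48446138 0.57573166 0.54915517] [0.03814049 0.06618597 0.15305336]
c 0.5168082766420039 0.09559692341158185
0.09548290362467934 17.081121019458212
0.09084276218914723 -72.98886295924112
```

Emit:
{"fn": "play_rows", "kwargs": {
  "targets": [
    [0, 0, 0, 0, 1],
    [-0.015, 0, 0, 0, 1],
    [-0.03, 0, 0, 0, 1],
    [-0.038, 0, 0, 0, 1],
    [-0.046, 0, 0, 0, 1],
    [-0.054, 0, 0, 0, 1],
    [-0.062, 0, 0, 0, 1],
    [-0.07, 0, 0, 0, 1],
    [-0.074, 0, 0, 0, 1],
    [-0.074, 0, 0, 0, 1]
  ]
}}

```text
time_s: 6.02
tool_pos: [0.4824, 0.0136, 0.0106]
ee_rot: [-0.001, 0.119, 0.993, 0.0]
force: [-3.1, 2.7, 0.7]
gripper_width: 0.0005
grasp_force: 2.1
```

```bash
cat >> h.py <<'E'
def quad(zo=.01):
    # right (+n) and lower (-t) edges of the plate in the side view
    f=grab('side');im=f['image'];hsv=cv2.cvtColor(im,cv2.COLOR_BGR2HSV)
    m=((hsv[...,1]<45)&(hsv[...,2]>75)).astype(np.uint8);z=np.zeros_like(m);z[180:300,300:400]=1
    m=cv2.morphologyEx(m&z,cv2.MORPH_CLOSE,np.ones((3,3)))
    cn=max(cv2.findContours(m,0,cv2.CHAIN_APPROX_NONE)[0],key=cv2.contourArea)
    h=cv2.convexHull(cn).reshape(-1,2)
    P=plane(f,h,.01);Q=np.c_[P@N+.0012,P@Tt+.0013]
    d=np.roll(Q,-1,0)-Q
    for a,b,e in zip(Q,np.roll(Q,-1,0),d):
        if np.hypot(*e)>.02: print(a.round(4),b.round(4),'len %.3f ang %.1f'%(np.hypot(*e),np.degrees(np.arctan2(e[1],e[0]))))
    p=ctrl.observe();print('tool',p['tool_pos'][:2]@N,p['tool_pos'][:2]@Tt,p['force'])
E
python3 -c "
from h import *
quad()"
```

```text
[0.5689 0.1413] [0.5824 0.0665] len 0.076 ang -79.7
[0.5712 0.0509] [0.5472 0.0468] len 0.024 ang -170.1
[0.5422 0.0477] [0.5266 0.1347] len 0.088 ang 100.1
[0.5376 0.1423] [0.5647 0.147 ] len 0.028 ang 9.8
tool 0.46546234634179806 0.12758070658745754 [-3.57156866  4.99928756  1.06056488]
```

Emit:
{"fn": "play_rows", "kwargs": {
  "targets": [
    [-0.008, 0, 0, 0, 1],
    [-0.016, 0, 0, 0, 1],
    [-0.02, 0, 0, 0, 1],
    [-0.02, 0, 0, 0, 1]
  ]
}}

```text
time_s: 6.58
tool_pos: [0.4929, 0.0104, 0.0109]
ee_rot: [0.0, 0.12, 0.993, -0.0]
force: [-1.5, 1.1, -1.5]
gripper_width: 0.0005
grasp_force: 0.9
```

```bash
python3 -c "
from h import *
quad()"
```

```text
[0.5796 0.1393] [0.5882 0.0744] len 0.065 ang -82.5
[0.5882 0.0744] [0.5909 0.0516] len 0.023 ang -83.2
[0.5875 0.0457] [0.5512 0.0417] len 0.036 ang -173.7
[0.5495 0.042 ] [0.539  0.1324] len 0.091 ang 96.6
[0.5494 0.1377] [0.5742 0.1403] len 0.025 ang 6.1
tool 0.4764442618775123 0.12692958372373672 [-1.97215858  0.06010519 -0.94579761]
```

Emit:
{"fn": "play_rows", "kwargs": {
  "targets": [
    [-0.008, 0, 0, 0, 1],
    [-0.015, 0, 0, 0, 1],
    [-0.02, 0, 0, 0, 1],
    [-0.024, 0, 0, 0, 1],
    [-0.024, 0, 0, 0, 1]
  ]
}}

```text
time_s: 7.25
tool_pos: [0.5032, 0.0102, 0.0108]
ee_rot: [-0.002, 0.119, 0.993, 0.001]
force: [-8.9, 10.6, 5.2]
gripper_width: 0.0002
grasp_force: 5.5
```

```bash
python3 -c "
from h import *
quad()"
```

```text
[0.592  0.1297] [0.5923 0.0965] len 0.033 ang -89.4
[0.5923 0.0965] [0.5926 0.0513] len 0.045 ang -89.7
[0.5852 0.0375] [0.5623 0.0375] len 0.023 ang 180.0
[0.5523 0.0394] [0.5513 0.1301] len 0.091 ang 90.6
[0.5613 0.133 ] [0.5873 0.133 ] len 0.026 ang -0.1
tool 0.4864538453733522 0.129174557328427 [-9.13386805 10.6283136   4.17420246]
```

Emit:
{"fn": "play_rows", "kwargs": {
  "targets": [
    [0.02, 0, 0, 0, 1],
    [0.02, -0.083, 0, 0, 1],
    [0.02, -0.083, 0, 0, 1],
    [0.008, -0.083, 0, 0, 1],
    [0, -0.083, 0, 0, 1],
    [-0.004, -0.083, 0, 0, 1],
    [-0.008, -0.083, 0, 0, 1],
    [-0.01, -0.083, 0, 0, 1],
    [-0.01, -0.083, 0, 0, 1]
  ]
}}

```text
time_s: 8.43
tool_pos: [0.4935, -0.0315, 0.0097]
ee_rot: [-0.007, 0.119, 0.993, 0.001]
force: [-29.9, 6.2, 25.8]
gripper_width: 0.0002
grasp_force: 15.0
```

```bash
python3 -c "
from h import *
quad()"
```

```text
[0.592  0.1297] [0.5924 0.1035] len 0.026 ang -89.1
[0.5924 0.1035] [0.5927 0.0646] len 0.039 ang -89.6
[0.5852 0.0375] [0.5623 0.0375] len 0.023 ang 180.0
[0.5468 0.0383] [0.5478 0.1308] len 0.092 ang 89.4
[0.5613 0.133 ] [0.5873 0.133 ] len 0.026 ang -0.1
tool 0.4869044988297731 0.0863294487115569 [-28.35781915   5.8710563   25.86293064]
```

Emit:
{"fn": "play_rows", "kwargs": {
  "targets": [
    [0.03, 0, -0.01, 0, 1],
    [0.05, 0, -0.05, 0, 1],
    [0.05, 0, -0.15, 0, 1],
    [0.05, 0, -0.18, 0, 1],
    [0.05, 0, -0.18, 0, 1]
  ]
}}

```text
time_s: 9.1
tool_pos: [0.4763, -0.0271, 0.1017]
ee_rot: [0.001, 0.119, 0.993, 0.001]
force: [0.0, -0.7, -0.7]
gripper_width: 0.0006
grasp_force: 0.0
```

```bash
python3 -c "
from h import *
quad();s=ctrl.observe();print(s['qpos'],s['tool_pos'],s['force'])"
```

```text
[0.5386 0.123 ] [0.5401 0.0395] len 0.083 ang -89.0
[0.5292 0.0373] [0.5067 0.0373] len 0.023 ang 180.0
[0.4965 0.0542] [0.4964 0.0782] len 0.024 ang 90.3
[0.4964 0.0782] [0.4964 0.1215] len 0.043 ang 89.9
[0.4991 0.1256] [0.5228 0.1259] len 0.024 ang 0.7
tool 0.46833261257192904 0.08616930058441745 [-0.04092659 -0.59037627 -0.02438137]
[-0.53533091  0.12751356  0.53188947  2.02186976 -0.07648322  1.01071384
  1.36555653] [ 0.47541617 -0.02728187  0.10057794] [-0.04092659 -0.59037627 -0.02438137]
```

Emit:
{"fn": "play_rows", "kwargs": {
  "targets": [
    [-0.05, -0.08, 0, 0.05, 0.54],
    [-0.1, -0.152, 0, 0.11, 0.54],
    [-0.154, -0.152, 0, 0.17, 0.54],
    [-0.154, -0.152, 0, 0.23, 0.54],
    [-0.154, -0.152, 0, 0.29, 0.54],
    [-0.154, -0.152, 0, 0.35, 0.54],
    [-0.154, -0.152, 0, 0.41, 0.54],
    [-0.154, -0.152, 0, 0.47, 0.54],
    [-0.154, -0.152, 0, 0.5, 0.54],
    [-0.154, -0.152, 0, 0.5, 0.54],
    [-0.154, -0.152, 0, 0.5, 0.54]
  ]
}}

```text
time_s: 10.52
tool_pos: [0.5316, -0.1198, 0.1002]
ee_rot: [-0.0, 0.786, 0.618, -0.001]
force: [-0.0, -0.5, 0.7]
gripper_width: 0.0399
grasp_force: 0.0
```

```bash
python3 -c "
from h import *
f=grab('side');g=grab('wrist')
cv2.imwrite('pics/both2.png',cv2.hconcat([cv2.resize(f['image'][150:330,270:450],(400,400)),cv2.resize(g['image'],(400,400))]))
s=ctrl.observe();p=s['tool_pos'];print(p[:2]@N,p[:2]@Tt,p[2],s['qpos'],s['ee_rot'])"
```

```text
0.5450558456088467 0.009531578632852044 0.10060716151540566 [-0.57245825  0.35593852  0.84591524  1.86200942 -0.30364696  1.05868968
  0.15547216] [-1.40883576e-04  7.86129137e-01  6.18062211e-01 -2.49851503e-04]
```

View pics/both2.png

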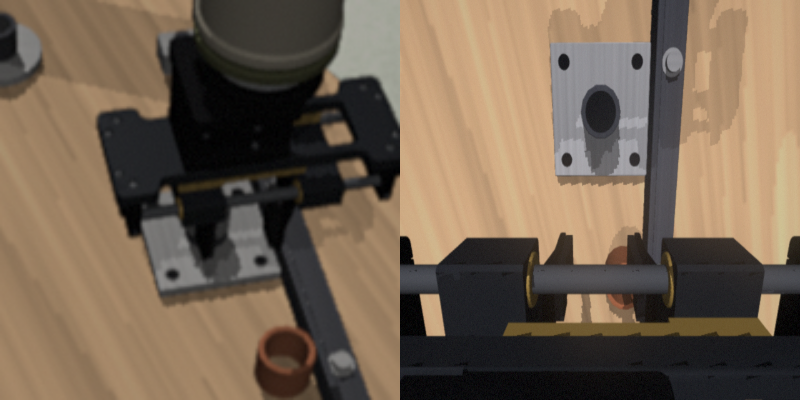

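The side and wrist views show the plate lying flat along the fence (wrist plate corners about px (251,211) and (392,211)). The fingers are above the gap between the plate and the coupling. I'll measure from the wrist view before lowering.

```bash
cat >> h.py <<'E'
def wq():
    f=grab('wrist');im=f['image'];hsv=cv2.cvtColor(im,cv2.COLOR_BGR2HSV)
    m=((hsv[...,1]<50)&(hsv[...,2]>80)).astype(np.uint8)
    m=cv2.morphologyEx(m,cv2.MORPH_OPEN,np.ones((5,5)))
    cn=max([c for c in cv2.findContours(m,0,cv2.CHAIN_APPROX_NONE)[0]],key=cv2.contourArea)
    P=plane(f,cn.reshape(-1,2),.01);Q=np.c_[P@N,P@Tt].astype(np.float32)
    print('bbox',Q.min(0),Q.max(0),cv2.minAreaRect(Q))
    p=ctrl.observe();x=p['tool_pos'];print('tool',x[:2]@N,x[:2]@Tt,x[2],p['force'])
E
python3 -c "
from h import *
wq()
P=plane(load('wrist') if 0 else grab('wrist'),[(251,211),(392,211),(243,52),(397,52)],.01);print(np.c_[P@N,P@Tt])"
```

```text
bbox [0.49803132 0.0376385 ] [0.59422    0.13280423] ((0.5461238622665405, 0.08522793650627136), (0.09610563516616821, 0.09508541971445084), 0.05698380246758461)
tool 0.5451441995543922 0.009523848640583235 0.10078432958964748 [-0.22595729 -0.29812506  0.2036573 ]
[[0.50052652 0.03698387]
 [0.59328423 0.03703583]
 [0.5002995  0.13225701]
 [0.5913986  0.13230339]]
```

Emit:
{"fn": "play_rows", "kwargs": {
  "targets": [
    [0, 0, 0.08, 0, 0.54],
    [0, 0, 0.15, 0, 0.54],
    [0, 0, 0.175, 0, 0.54],
    [0, 0, 0.175, 0, 0.54],
    [0.015, 0, 0.175, 0, 0.54],
    [0.03, 0, 0.175, 0, 0.54],
    [0.045, 0, 0.175, 0, 0.54],
    [0.06, 0.001, 0.175, 0, 0.54],
    [0.075, 0.001, 0.175, 0, 0.54],
    [0.075, 0.001, 0.175, 0, 0.54]
  ]
}}

```text
time_s: 11.98
tool_pos: [0.5415, -0.0845, 0.0143]
ee_rot: [0.001, 0.787, 0.617, -0.0]
force: [-2.5, -4.8, 5.0]
gripper_width: 0.0404
grasp_force: 2.8
```

```bash
python3 -c "
from h import *
wq()"
```

```text
bbox [0.4984928  0.05766852] [0.5941912  0.15330641] ((0.5463289022445679, 0.10547934472560883), (0.09558363258838654, 0.09570129960775375), 89.95603942871094)
tool 0.5461281006300635 0.046195261226271905 0.014309848342398712 [-1.92303459 -5.40936499  3.21659197]
```

Emit:
{"fn": "play_rows", "kwargs": {
  "targets": [
    [0.018, 0, 0.002, 0, 0.54],
    [0.036, 0, 0.002, 0, 0.54],
    [0.054, 0.001, 0.002, 0, 0.54],
    [0.072, 0.001, 0.002, 0, 0.54],
    [0.09, 0.001, 0.002, 0, 0.54],
    [0.108, 0.001, 0.002, 0, 0.54],
    [0.126, 0.002, 0.002, 0, 0.54],
    [0.144, 0.002, 0.002, 0, 0.54],
    [0.162, 0.002, 0.002, 0, 0.54],
    [0.18, 0.002, 0.002, 0, 0.54],
    [0.198, 0.003, 0.002, 0, 0.54],
    [0.205, 0.003, 0.002, 0, 0.54]
  ]
}}

```text
time_s: 13.52
tool_pos: [0.5661, 0.0126, 0.0131]
ee_rot: [0.001, 0.787, 0.617, -0.002]
force: [-8.3, -13.3, 10.8]
gripper_width: 0.0403
grasp_force: 7.3
```

```bash
python3 -c "
from h import *
wq()"
```

```text
bbox [0.498626   0.15773647] [0.5943317 0.2531872] ((0.5464608073234558, 0.20548802614212036), (0.09528897702693939, 0.09575042873620987), 89.86873626708984)
tool 0.5469743890736827 0.14676342022363745 0.013144388603640044 [ -8.05130428 -12.12391203  10.49887947]
```

Emit:
{"fn": "play_rows", "kwargs": {
  "targets": [
    [0.01, 0, 0, 0, 0.54],
    [0.02, 0, 0, 0, 0.54],
    [0.028, 0, 0, 0, 0.54],
    [0.034, 0, 0, 0, 0.54],
    [0.038, 0, 0, 0, 0.54],
    [0.042, 0, 0, 0, 0.54],
    [0.046, 0, 0, 0, 0.54],
    [0.046, 0, 0, 0, 0.54]
  ]
}}

```text
time_s: 14.58
tool_pos: [0.5704, 0.0299, 0.013]
ee_rot: [0.002, 0.788, 0.615, -0.004]
force: [-13.1, -25.0, 14.7]
gripper_width: 0.04
grasp_force: 13.7
```

```bash
python3 -c "
from h import *
wq()"
```

```text
bbox [0.49864745 0.17497587] [0.5943507  0.27057406] ((0.5464686155319214, 0.22279387712478638), (0.09550023078918457, 0.09566238522529602), 89.91524505615234)
tool 0.5470096914524308 0.16420969294549917 0.013026346010164034 [-12.61022592 -24.5865514   14.1092362 ]
```

Emit:
{"fn": "play_rows", "kwargs": {
  "targets": [
    [0.005, 0, 0, 0, 0.54],
    [0.01, 0, 0, 0, 0.54],
    [0.01, 0, 0, 0, 0.54]
  ]
}}

```text
time_s: 15.0
tool_pos: [0.5705, 0.0302, 0.013]
ee_rot: [0.003, 0.789, 0.614, -0.006]
force: [-17.2, -37.9, 18.5]
gripper_width: 0.0403
grasp_force: 20.3
```

```bash
python3 -c "
from h import *
wq()
cv2.imwrite('pics/w3.png',grab('wrist')['image'])"
```

```text
bbox [0.49863276 0.17505261] [0.5943496  0.27060127] ((0.5464648008346558, 0.2228248119354248), (0.09542088210582733, 0.09577370434999466), 89.82058715820312)
tool 0.5470276226537075 0.164579053251355 0.012976981642706144 [-18.37145931 -37.652407    18.32391415]
```

View pics/w3.png

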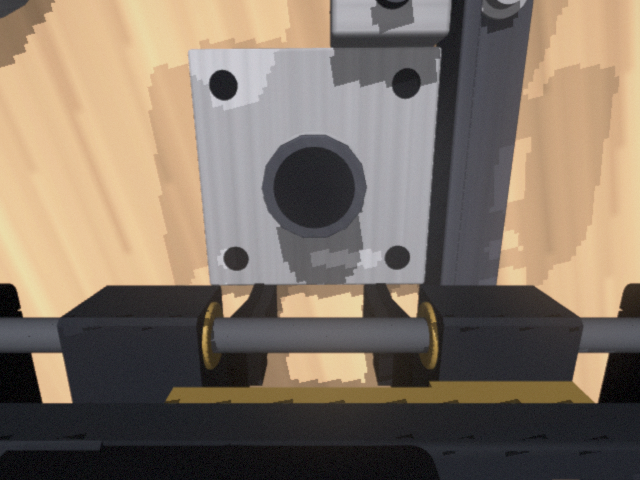

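The plate is seated against the stop (px 390,42) and along the fence (px 437,150): the force rose with no further motion. I'll back off and raise the arm.

Emit:
{"fn": "play_rows", "kwargs": {
  "targets": [
    [-0.01, 0, 0, 0, 0.54],
    [-0.03, 0, 0, 0, 0.54],
    [-0.06, 0, -0.01, 0, 0.54],
    [-0.08, 0, -0.08, 0, 0.54],
    [-0.08, 0, -0.18, 0, 0.54],
    [-0.08, 0, -0.22, 0, 0.54],
    [-0.08, 0, -0.22, 0, 0.54],
    [-0.08, 0, -0.22, 0, 0.54]
  ]
}}

```text
time_s: 16.1
tool_pos: [0.5637, 0.0045, 0.1215]
ee_rot: [-0.001, 0.786, 0.618, -0.0]
force: [-0.6, -1.0, -1.2]
gripper_width: 0.0401
grasp_force: 0.0
```

```bash
python3 -c "
from h import *
wq()
cv2.imwrite('pics/w4.png',grab('wrist')['image'])"
```

```text
bbox [0.4985389  0.17510007] [0.5943876  0.27066788] ((0.5464637279510498, 0.22288158535957336), (0.09556593745946884, 0.09584853798151016), 89.99588012695312)
tool 0.5464496880109507 0.1377114732451113 0.12126279945077378 [-0.20790667  0.18674701 -0.06678419]
```

View pics/w4.png

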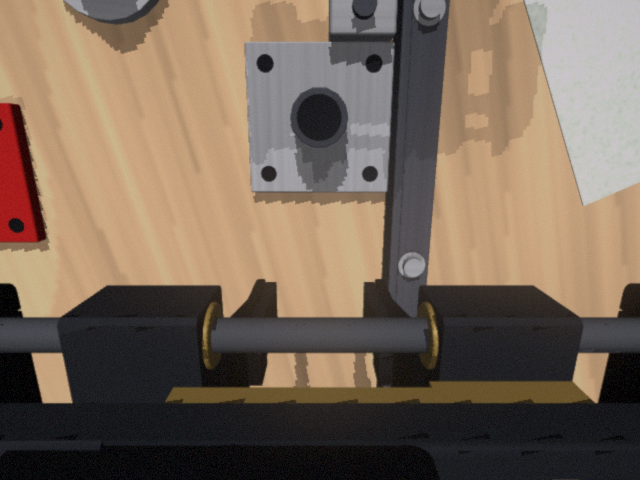

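The plate stayed in the corner, square to the fence and touching the stop (px 360,40), and the robot is clear. I'm handing it in.

```bash
python3 -c "
from h import *
print(order.job_done())"
```

```text
the job is handed in; nothing more can be done
None
```

The square flange lies flat against the fence and butted against the stop block, the gripper is clear of it, and the job is handed in; the hand-in gave no pass or fail result.

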